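# Fit the D-bore collar on the spindle flat and hold it against its spring

### The arm

A 6-joint arm with a two-finger parallel gripper is mounted at the origin on a cart in front of the work surface, level with it; the furniture and walls round the work are solid. World frame = base frame: x ahead of the robot, y to its left, z up, the work surface at z = 0. Lengths are in mm, angles in rad, forces in N, time in s.
With the tool pointing down it reaches from about 350 to 975 mm from the base axis. Payload 7.1 kg.
Tool frame: the origin (TCP) lies midway between the tips of the shut fingers; the grasp point (between the pads) lies 19 mm behind it (ctrl.tcp_to_grasp is the distance from the TCP to the grasp point, in mm); z points along the fingers, y is the line along which they close (so a half turn about z gives the same grasp; the last joint's range is limited). The gripper opens to 88 mm and grips with 3 to 60 N. Pads are 20 mm wide; open, the fingers measure 115 mm over their backs; the gripper's body (75 mm by 178 mm) begins 61 mm behind the grasp point.
Start: joints at [1.091, 0.423, 1.63, -0, 1.089, -0.019], TCP at [277.883, 559.809, 222.675] pointing down, gripper open.
Joint ranges: [-3, 3], [-0.9, 2.11], [0.09, 2.58], [-1.31, 4.45], [0.11, 2.69], [-2.54, 2.54]. Speed limits (rad/s): [2.39, 2.39, 3.01, 3.14, 3.14, 3.14].

### API

Orientations are given as a rotation vector (axis times angle).
In Python, from workcell import get_obs, cams, ticket, boxes_of, ctrl gives the robot as it stands.
- The arm moves only by the shell command python3 -m creep 'ROWS' [OPENING]. ROWS is JSON, one flat list of numbers, 4 for each row, row after row: the shift along the world's x, y, z in m, then the turn about the world's z in rad. In form: [tx, ty, tz, spin, tx, ty, tz, spin, ...]. A call has 1 to 10 rows; each row is the pose to reach, as a shift and turn from the pose commanded when the call began; what a row does not reach only later rows make up. A row lasts 1/12 s, in which the tool goes at most 41.7 mm and 7.16 degrees, less where a joint would pass 70% of its speed; a pose out of reach is approached as far as the arm can. A call with a gripper value outside its range is refused whole. OPENING is the opening, from 0 (shut) to 1 (fully open), set as the call begins (- or left out, the last holds). The fingers move at their own pace and stop on an object; the grip force is fixed at half the most. Time passes only in rows, so rows that repeat a pose let the fingers close. It gives the time, the measured TCP pose, the force, the opening and the grip force at its end, in the units of the state.
- get_obs(): the state, without advancing time (a new reading comes with each control period).
- cams.get_image(name): name is "scene" or "top"; returns (picture, depth): 384x512x3 uint8, red, green, blue; 384x512 float32, mm along the optical axis (not along the pixel's ray), 0 where there is no reading.
- cams.get_calibration(name): a dict with "mtx" (3x3 intrinsics, pixels), "R" (3x3) and "t" (3): a world point X has camera coordinates R X + t. Camera axes: x right, y down, z forward; pixel columns grow to the right and rows downward; lengths in mm; the calibration is good to about 2 mm. A picture is of the moment at which its call begins. get_calibration takes no time and is no camera call.
- ticket.close_job(): hands the job in; it is judged then, once.
Trained networks look in the newest picture that a camera, given by its name, has taken for a name from the list of things; names that differ only in an ending like _2 or _b are one class to them, and where a whole thing is asked for, a point or a joint stands for the part that bears it (a point fixed in the world has none). Each returns a list of dicts, best first, with "score" (0 to 1); they miss things now and then, are a little off and sometimes report something else, mostly with a low value. They report only what shows in the picture. A call takes as long as a camera call. They do not tell look-alikes from the thing itself.
- boxes_of(camera, target): "centre" ([column, row] in pixels, amid what is visible of it).
The state is a dict: "t": time; "qpos": joint angles; "qvel": joint speeds; "joint_torque": joint torques, N m; "ee_pos": TCP position; "orientation": TCP orientation; "ft_force": force on the tool from outside, world axes, zero at the start; "moment": the same for the moment, N m; "width": finger opening in mm; "grasp_force": force on a finger pad.
Only numpy, scipy, OpenCV 4.12 (cv2) and the standard library are available. Lean on these libraries where they do the work, as an engineer would, in place of code of your own. Each camera call takes 0.05 s, during which the arm holds its last target. There are 200 camera calls.

### The job

Pull the spindle carriage by its black knob out from under the guard, all the way to its stop at the service mark. Then close the fingers on the bare shaft, feel for its flat and turn the shaft until the flat faces squarely to the front of the unit, where the index line is. Then put the D-bore collar (the one with the set screw, not the plain spacer ring) down over the shaft with its set screw facing front, press it fully home against the spring washer and finish while still gripping it and holding it down there, so that I can tighten the screw onto the flat; leave the spacer ring, the hex key and the sanding block where they lie.

Things in the scene. Friction and masses are not known exactly. Their poses are not given: they have to be found in the camera images.
- spindle_unit: Fixed spindle unit: steel bed 120 mm deep (x), 400 mm wide (y), two ways along y; grey steel guard, open to the right, over the left end (70 to 200 mm left of the origin, 132 deep, 127 high), a motor beyond it. A grey carriage carries a bearing with an upright shaft. Origin: centre of the underside, on the worktop. x to the unit's back, y to its left, z up; its front (-x) roughly faces the robot
- carriage (a joint): travel in m of the carriage along the unit's -y (to the right): about 0 at the run mark under the guard, 0.15 at its stop at the service mark. Slides stiffly (about 5 N) and stays where it is left
- slide_knob (a point): upright round black knob on the carriage's arm, by which it is pulled: 26 mm across, straight side from 53 to 72 mm above the worktop, top at 77 mm. The point is on its axis, 64 mm up. It stands 130 mm to the right of the shaft and moves with the carriage; axes as the unit's
- spindle (a joint): angle in rad of the upright shaft, counter-clockwise from above; 0 when its flat faces the front (the unit's -x), where the white index line on the bearing flange is; at angle a the flat faces that direction turned by a. Turns freely both ways with slight friction (0.03 N m)
- shaft_end (a point): centre of the shaft's upper end, 114 mm above the worktop, chamfered 2 mm. Steel, 20 mm across, with one flat over its whole visible length, 6 mm from the axis: 16 mm from flat to opposite back, up to 20 mm elsewhere. Bare from the spring washer (67 mm above the worktop) up. Turns with the shaft: its -x is the flat's outward direction
- thrust_washer (a joint): how far in m the brass spring washer round the shaft (39 mm across, top 67 mm above the worktop when free) is pressed down: 0 free, 0.007 flush with the bearing neck, where it stops. Its spring takes 4 N to start and 9 N fully down, and lifts the collar again when that is let go
- spindle_seat (a point): point on the shaft's axis level with the top of the bearing neck, 60 mm above the worktop, where the collar's underside lies when fully home. The neck is 45 mm across down to a flange 72 mm across, 46 mm above the worktop. Moves with the carriage; axes as the unit's
- collar_center (a point): centre of the loose D-bore shaft collar: dark steel, 52 mm across, 28 mm tall, about 0.2 kg, lying flat (centre 14 mm up). Upright through bore 22 mm with a flat 7 mm from the axis, on the set screw's side, 1.5 mm chamfers. The set screw is half-way up its outside in this point's -x; z is up. Fits the shaft with 1 mm play all round and 6 degrees of turn
- set_screw (a point): the set screw's mouth on the outside of the collar, half-way up, 26 mm from its axis, on the side of the bore's flat
- spacer_center (a point): centre of the plain spacer ring, not to be used: dark steel, 52 mm across, only 16 mm tall, round 22 mm bore, no screw; loose on the worktop
- hex_key_1: small hex key, 33 x 73 x 6 mm, lying loose in front of the unit, to be left there; origin at the centre of its underside
- sanding_block: brown sanding block, 57 x 87 x 32 mm, lying loose at the left, to be left there; origin at the centre of its underside
Mind the look-alikes: they are no part of the job. What is shaped like the part that bears collar_center but purple or white is not meant.

How it is judged:
By the outcome, as a careful person would: the job done as asked, in the order asked, and still so for the second after the job is handed in, while the arm keeps its last pose, push and grip.
It also fails if it takes over 58 s, if anything falls off the work surface, if the arm or the gripper's body presses on something with over 40 N, if the wrist force passes 120 N, or if a joint passes its speed limit or range.

## Working session

There is one attempt and no reset: what is moved stays moved. The work goes in short steps, Python scripts to look and compute and a shell command to move; the robot and the scene stay as the last step left them, time stands still between calls to the robot, and variables do not carry over. Pictures are saved under pics/ and viewed, at most 10 in all, crops included, and the job is handed in when it is done.

```bash
mkdir -p pics
cat > h.py <<'E'
import numpy as np, cv2
from workcell import get_obs, cams, ticket, boxes_of, ctrl
def look(n):
    im,d=cams.get_image(n); return im,d
def world(n,u,v,d=None,z=None):
    c=cams.get_calibration(n);K,R,t=map(np.array,(c["mtx"],c["R"],c["t"]))
    r=np.linalg.inv(K)@[u,v,1.]
    o=-R.T@t; w=R.T@r
    return o+w*(d if d is not None else (z-o[2])/w[2])
def cloud(n,d):
    c=cams.get_calibration(n);K,R,t=map(np.array,(c["mtx"],c["R"],c["t"]))
    v,u=np.mgrid[:d.shape[0],:d.shape[1]]
    p=np.stack([(u-K[0,2])/K[0,0]*d,(v-K[1,2])/K[1,1]*d,d],-1)
    return (p-t)@R
def pix(n,X):
    c=cams.get_calibration(n);K,R,t=map(np.array,(c["mtx"],c["R"],c["t"]))
    p=K@(R@np.array(X,float)+t); return p[:2]/p[2]
E
python3 - <<'E'
from h import *
o=get_obs(); print(o)
for n in("scene","top"):
    im,d=look(n); cv2.imwrite(f"pics/{n}0.png",im[...,::-1]); np.savez(f"{n}0.npz",im=im,d=d)
    c=cams.get_calibration(n); print(n,-np.array(c["R"]).T@np.array(c["t"]),c["mtx"][0][0])
    for k in("collar_center","spacer_center","slide_knob","shaft_end","set_screw","spindle_unit","hex_key_1","sanding_block"):
        for b in boxes_of(n,k):
            u,v=map(int,b["centre"]); 
            print(k,np.round(b["centre"]),round(b["score"],2),np.round(world(n,u,v,d=d[v,u])) if d[v,u]>0 else None)
E
```

```text
{'t': 0.0, 'qpos': array([ 1.09096583e+00,  4.23811694e-01,  1.63065859e+00, -9.29864656e-06,
        1.08858874e+00, -1.89943851e-02]), 'qvel': array([-0.00082505, -0.00049333,  0.00086696, -0.00034189, -0.00064416,
        0.00148058]), 'joint_torque': array([-3.32333009e-03, -5.44633126e+01, -2.73666590e+01,  6.43948861e-02,
        2.28373648e-02, -1.03309201e-04]), 'ee_pos': array([277.66500599, 559.33819744, 221.93222992]), 'orientation': array([-7.17403594e-01, -3.05821967e+00,  2.23504322e-03]), 'ft_force': array([-0.27584169, -0.61004076, -0.04846581]), 'moment': array([ 0.01512394, -0.03726844,  0.0480441 ]), 'grasp_force': 0.0, 'width': 87.54315925959077}
scene [967.58638857  24.5669032  996.57046164] 497.49864461621934
collar_center [141. 180.] 0.9 [ 407. -186.    5.]
collar_center [184. 195.] 0.84 [466. -88.  27.]
collar_center [230. 179.] 0.75 [422.  14.  -0.]
collar_center [180. 157.] 0.63 [358. -99.   6.]
spacer_center [298. 186.] 0.83 [466. 163.  16.]
spacer_center [282. 252.] 0.42 [623. 105.  41.]
slide_knob [284. 251.] 0.86 [622. 109.  42.]
set_screw [181. 156.] 0.
[... 211 characters left out ...]
 [297. 255.] 0.64 [661. 127. 122.]
hex_key_1 [221. 210.] 0.6 [503. -11.   7.]
sanding_block [370. 179.] 0.76 [472. 321.  34.]
top [458.43218631  78.08594069 976.99832583] 384.4437961710692
collar_center [361. 223.] 0.84 [ 409. -192.    1.]
collar_center [326. 201.] 0.81 [ 461. -103.   -2.]
collar_center [287. 216.] 0.7 [424.  -2.  28.]
spacer_center [211. 202.] 0.53 [456. 184.  17.]
slide_knob [239. 129.] 0.93 [636. 117.  41.]
set_screw [323. 201.] 0.82 [463. -98.   2.]
set_screw [284. 212.] 0.68 [433.   3.  -1.]
set_screw [322. 240.] 0.54 [365. -93.   3.]
spindle_unit [237. 132.] 0.8 [629. 122.  39.]
hex_key_1 [295. 185.] 0.38 [500. -24.   2.]
sanding_block [150. 196.] 0.73 [466. 333.  32.]
```

Run:
```python
import cv2,numpy as np
a=cv2.imread("pics/top0.png");b=cv2.imread("pics/scene0.png")
A=cv2.resize(a[60:280,110:400],None,fx=2,fy=2,interpolation=2)
B=cv2.resize(b[120:360,90:430],None,fx=2.2,fy=2.2,interpolation=2)
cv2.imwrite("pics/A.png",A);cv2.imwrite("pics/B.png",B)
```

```text
(no output)
```

View pics/A.png

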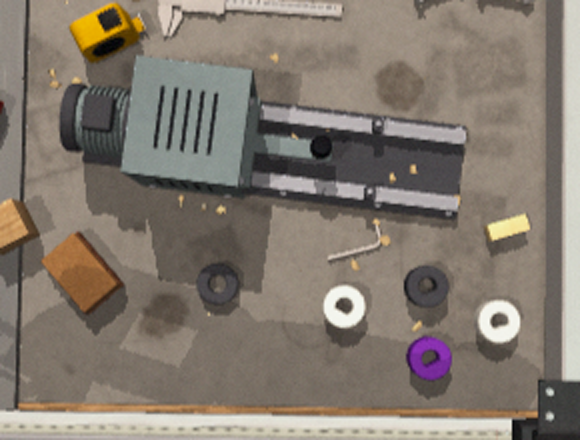

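View pics/B.png

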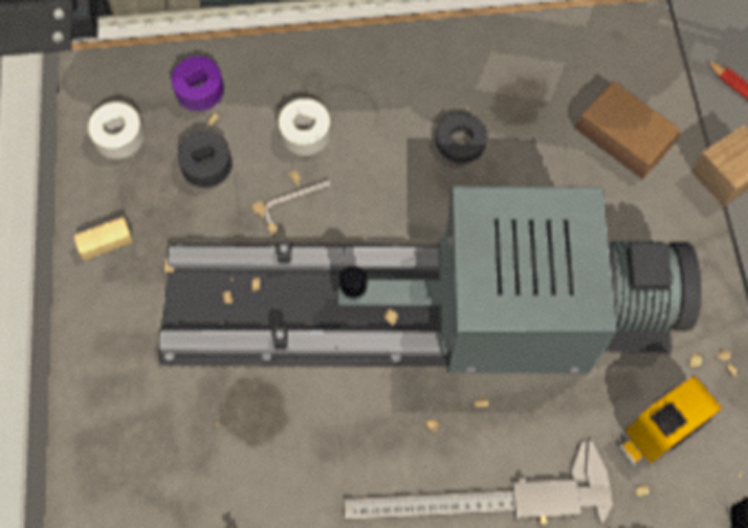

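The dark D-bore collar is at top (323,203) and scene (183,192). The dark ring at top (219,202) is the thin spacer, with a round bore. The white rings at (282,213) and (359,221) and the purple one at (325,239) are decoys. I'll measure the collar, unit and knob and confirm with an enlarged crop.

Run:
```python
from h import *
for n in("top","scene"):
    f=np.load(n+"0.npz");im,d=f["im"],f["d"];P=cloud(n,d);ok=d>0
    # guard
    m=ok&(abs(P[...,2]-127)<5)&(P[...,0]>520)&(P[...,0]<800)&(P[...,1]>50)&(P[...,1]<330)
    r=cv2.minAreaRect(P[m][:,:2].astype(np.float32));print(n,"guard",r,np.median(P[m][:,2]))
    m=ok&(P[...,2]>66)&(P[...,2]<85)&(P[...,0]>560)&(P[...,0]<700)&(P[...,1]>30)&(P[...,1]<140)
    q=P[m];print("knob",len(q),q.min(0),q.max(0),np.median(q,0))
    for nm,c,h in(("collar",(460,-97),28),("spacer",(460,170),16)):
        m=ok&(abs(P[...,2]-h)<4)&(np.hypot(P[...,0]-c[0],P[...,1]-c[1])<60)
        q=P[m];(cx,cy),rr=cv2.minEnclosingCircle(q[:,:2].astype(np.float32));print(nm,len(q),cx,cy,rr,np.median(q[:,2]))
    u,v=pix(n,[460,-97,20]).astype(int)
    cr=cv2.resize(im[v-30:v+30,u-30:u+30],None,fx=8,fy=8,interpolation=cv2.INTER_CUBIC)[...,::-1]
    cv2.imwrite(f"c_{n}.png",cr);print(u,v)
cv2.imwrite("pics/C.png",cv2.resize(np.hstack([cv2.imread("c_top.png"),cv2.imread("c_scene.png")]),(800,400)))
```

```text
top guard ((635.6822509765625, 193.69552612304688), (132.83848571777344, 132.59413146972656), 84.02239227294922) 127.9938173398103
knob 103 [562.41521949  30.03578924  66.48204755] [692.03399937 137.66377588  84.87949109] [617.94195847  42.20816688  76.77116642]
collar 288 455.57086181640625 -94.16895294189453 26.116851806640625 28.782700251166624
spacer 275 454.2010498046875 166.6476287841797 25.84986686706543 16.556102115887366
324 201
scene guard ((635.793701171875, 195.64341735839844), (132.83802795410156, 134.08006286621094), 83.60201263427734) 127.21876269069969
knob 169 [565.1369545   30.63057627  66.4217549 ] [696.19788484 139.76471326  84.56639618] [624.10113803  45.65276159  75.94191144]
collar 338 455.93017578125 -92.19697570800781 27.37848663330078 27.62993011969055
spacer 308 455.55108642578125 168.672607421875 26.669479370117188 15.981696339488403
180 193
```

View pics/C.png

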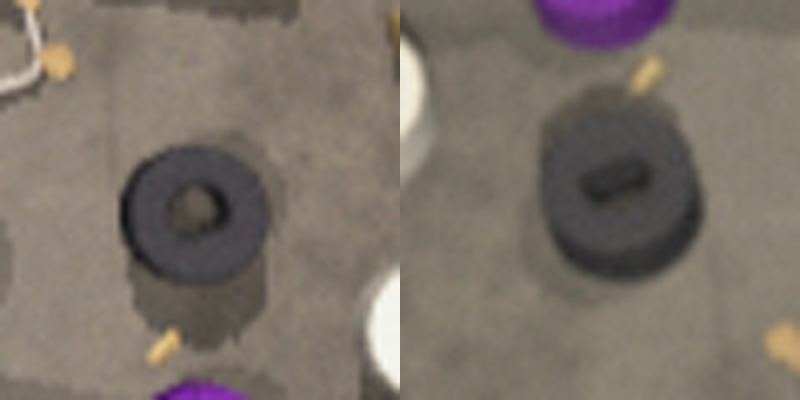

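Run:
```python
from h import *
out=[]
for n,px in(("top",(270.5,133.5)),("scene",(250,248))):
    f=np.load(n+"0.npz");im,d=f["im"],f["d"];P=cloud(n,d)
    g=im.max(2)
    w=np.zeros(g.shape,bool);u,v=map(int,px);w[v-14:v+14,u-14:u+14]=1
    m=w&(g<40)&(P[...,2]>66)&(P[...,2]<85); q=P[m]
    print(n,"knob",len(q), (q.min(0)+q.max(0))/2, q.min(0),q.max(0), world(n,*px,z=77))
    # way edges
    m=(d>0)&(P[...,0]>540)&(P[...,0]<720)&(P[...,1]>-160)&(P[...,1]<110)&(P[...,2]>12)&(P[...,2]<60)
    q=P[m]; print("bed",cv2.minAreaRect(q[:,:2].astype(np.float32)),np.percentile(q[:,2],[5,50,95]))
    # rectify collar top: +x up, +y left
    s=0.15;N=400
    c=cams.get_calibration(n)
    cx,cy=((455.6,-94.2) if n=="top" else (455.9,-92.2))
    jj,ii=np.meshgrid(np.arange(N),np.arange(N))
    X=np.stack([cx+(N/2-ii)*s,cy+(N/2-jj)*s,np.full(ii.shape,28.)],-1)
    K,R,t=map(np.array,(c["mtx"],c["R"],c["t"]))
    p=(X@R.T+t)@K.T;p=p[...,:2]/p[...,2:]
    r=cv2.remap(im,p.astype(np.float32),None,cv2.INTER_CUBIC)
    r=np.clip((r.astype(float)-20)*2.2,0,255).astype(np.uint8)
    cv2.circle(r,(200,200),int(26/s),(255,0,0),1);cv2.circle(r,(200,200),int(11/s),(0,255,0),1)
    out.append(r)
cv2.imwrite("pics/D.png",np.hstack(out)[...,::-1])
```

```text
top knob 94 [618.63385436  41.89539973  75.21071418] [606.72758839  30.03578924  69.42090706] [630.54012033  53.75501021  81.00052129] [617.08179178  40.93311782  77.        ]
bed ((612.334716796875, -13.269210815429688), (255.1786651611328, 119.02852630615234), 83.87452697753906) [12.76894872 23.14506738 41.73956572]
scene knob 124 [621.91094874  42.72044218  74.32528294] [610.63650112  30.63057627  67.23019693] [633.18539636  54.81030809  81.42036896] [623.94445121  42.28880758  77.        ]
bed ((615.2978515625, -11.569686889648438), (253.3474884033203, 113.90106964111328), 84.40885162353516) [13.86217535 22.14089321 40.90218994]
```

View pics/D.png

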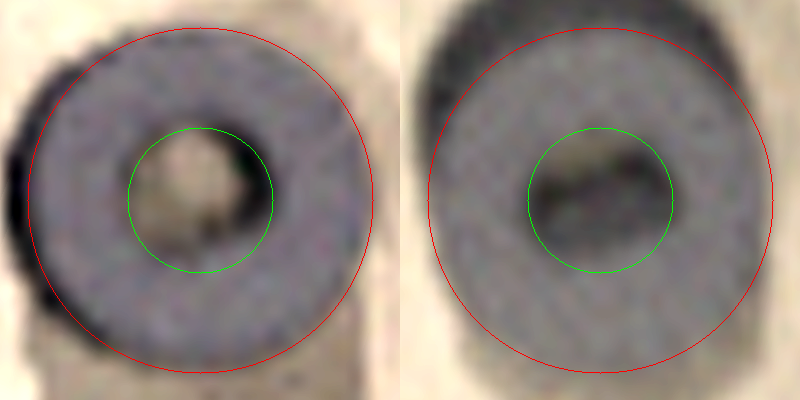

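The pads of the collar view show the bore's flat facing about (-0.94,-0.33), a collar yaw of roughly +19°. The unit's yaw is about -6°, and the knob is at (620,42). I'll go to the knob, closing along the unit's x.

```bash
python3 -m creep '[0.342,-0.517,0,-1.216,0.342,-0.517,0,-1.216,0.342,-0.517,0,-1.216,0.342,-0.517,0,-1.216,0.342,-0.517,0,-1.216,0.342,-0.517,0,-1.216,0.342,-0.517,0,-1.216,0.342,-0.517,0,-1.216,0.342,-0.517,0,-1.216,0.342,-0.517,0,-1.216]' 0.55; python3 -m creep '[0,0,0,0]'
```

```text
t: 1.73
ee_pos: [508.7, 210.5, 222.9]
orientation: [2.343, 2.093, 0.001]
ft_force: [0.9, 1.1, -0.3]
width: 48.1
grasp_force: 0.0
t: 1.82
ee_pos: [511.2, 207.2, 223.0]
orientation: [2.345, 2.088, 0.001]
ft_force: [0.2, 1.1, 0.6]
width: 48.2
grasp_force: 0.0
```

```bash
python3 -m creep '[0.109,-0.165,0,0.01,0.109,-0.165,0,0.01,0.109,-0.165,0,0.01,0.109,-0.165,0,0.01,0.109,-0.165,0,0.01,0.109,-0.165,-0.09,0.01,0.109,-0.165,-0.09,0.01,0.109,-0.165,-0.09,0.01,0.109,-0.165,-0.09,0.01]'
python3 - <<'E'
from h import *
o=get_obs();print(o["ee_pos"],o["orientation"])
a,_=look("top");b,_=look("scene")
u,v=270,128;A=cv2.resize(a[v-40:v+40,u-40:u+40],(400,400),interpolation=2)
u,v=250,240;B=cv2.resize(b[v-40:v+40,u-40:u+40],(400,400),interpolation=2)
cv2.imwrite("pics/E.png",np.hstack([A,B])[...,::-1])
E
```

```text
t: 2.57
ee_pos: [614.3, 47.4, 129.9]
orientation: [-2.322, -2.11, 0.008]
ft_force: [-0.3, 0.8, -0.3]
width: 48.4
grasp_force: 0.0
[614.31587749  47.4283519  129.89045922] [-2.32177274 -2.10990643  0.00823591]
```

View pics/E.png

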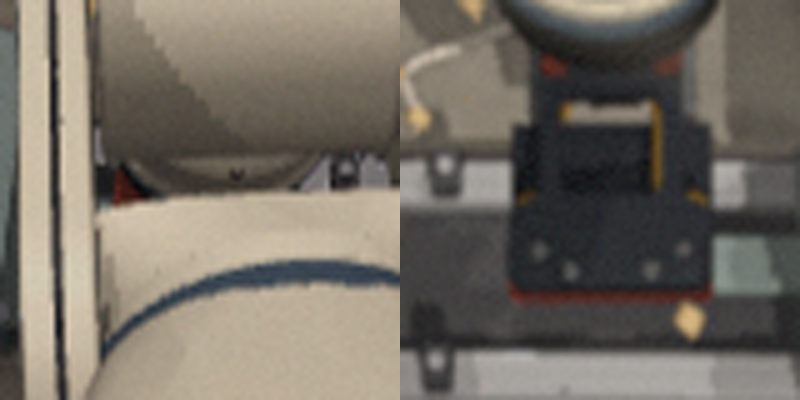

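```bash
python3 -c "
from h import *
o=get_obs();print(o['t'],o['ee_pos'],o['orientation'])"
```

```text
2.6667 [617.44815601  47.94612712 133.96690799] [2.32392732e+00 2.11311315e+00 1.22116119e-03]
```

```bash
python3 -m creep '[0.0025,-0.0055,0,-0.01,0.0025,-0.0055,-0.04,-0.01,0.0025,-0.0055,-0.055,-0.01,0.0025,-0.0055,-0.07,-0.01,0.0025,-0.0055,-0.08,-0.01,0.0025,-0.0055,-0.08,-0.01]'; python3 -m creep '[0,0,0,0,0,0,0,0]'
```

```text
t: 3.17
ee_pos: [619.4, 41.9, 52.6]
orientation: [-2.336, -2.101, 0.0]
ft_force: [-1.1, 1.2, -0.2]
width: 48.1
grasp_force: 0.0
t: 3.33
ee_pos: [620.5, 41.9, 54.3]
orientation: [2.335, 2.1, 0.003]
ft_force: [0.7, 0.1, 0.9]
width: 48.6
grasp_force: 0.0
```

```bash
python3 -m creep '[0,0,0,0,0,0,0,0,0,0,0,0,0,0,0,0,0,0,0,0]' 0.05
```

```text
t: 3.75
ee_pos: [618.9, 41.9, 53.2]
orientation: [-2.336, -2.1, 0.001]
ft_force: [-2.5, -0.7, 5.6]
width: 25.1
grasp_force: 30.0
```

```bash
python3 -m creep '[-0.002,-0.015,0,0,-0.004,-0.035,0,0,-0.006,-0.055,0,0,-0.008,-0.075,0,0,-0.010,-0.095,0,0,-0.012,-0.115,0,0,-0.0135,-0.13,0,0,-0.0148,-0.141,0,0,-0.0153,-0.146,0,0,-0.0153,-0.146,0,0]'; python3 -m creep '[-0.0003,-0.003,0,0,-0.0003,-0.003,0,0]'
```

```text
t: 4.58
ee_pos: [603.4, -100.7, 53.0]
orientation: [-2.335, -2.093, -0.005]
ft_force: [-1.6, 20.6, 7.3]
width: 25.1
grasp_force: 30.0
t: 4.75
ee_pos: [603.3, -101.5, 52.9]
orientation: [-2.333, -2.094, -0.007]
ft_force: [0.5, 30.0, 6.7]
width: 24.9
grasp_force: 30.0
```

```bash
python3 -m creep '[-0.0002,-0.002,0,0,-0.0004,-0.004,0,0,-0.0004,-0.004,0,0]'
```

```text
t: 5.0
ee_pos: [603.0, -104.2, 52.6]
orientation: [-2.332, -2.093, -0.008]
ft_force: [1.7, 36.2, 4.9]
width: 25.3
grasp_force: 30.0
```

```bash
python3 -m creep '[0,0.004,0,0,0,0.004,0,0,0,0.004,0,0]' 0.6; python3 -m creep '[0,0,0.04,0,0,0,0.08,0,0,0,0.12,0,0,-0.04,0.12,0,0,-0.08,0.12,0,0,-0.12,0.12,0,0,-0.12,0.12,0]'
python3 - <<'E'
from h import *
out=[]
for n in("top","scene"):
    im,d=look(n);np.savez(n+"1.npz",im=im,d=d);P=cloud(n,d)
    if n=="top": print("z near knob",P[150:165:5,290:310:5,2])
    u,v=pix(n,[612,-20,60]).astype(int)
    out.append(cv2.resize(im[v-50:v+50,u-50:u+50],(400,400),interpolation=2))
    m=(d>0)&(P[...,2]>107)&(P[...,2]<120)&(np.hypot(P[...,0]-618,P[...,1]-24)<35);q=P[m]
    print(n,"shaft",len(q),q.min(0),q.max(0),q.mean(0)) if len(q) else print("none")
    m=(d>0)&(P[...,2]>70)&(P[...,2]<82)&(np.hypot(P[...,0]-604,P[...,1]+105)<30);q=P[m]
    print(n,"knob",len(q),q.min(0),q.max(0)) if len(q) else print("none")
    for k in("shaft_end","slide_knob","thrust_washer"):
        for b in boxes_of(n,k)[:2]:print(k,b["centre"],b["score"])
cv2.imwrite("pics/F.png",np.hstack(out)[...,::-1])
E
```

```text
t: 5.25
ee_pos: [603.5, -107.2, 52.8]
orientation: [2.335, 2.101, -0.0]
ft_force: [0.9, -0.7, -0.0]
width: 41.1
grasp_force: 0.0
t: 5.83
ee_pos: [603.3, -234.3, 173.5]
orientation: [2.338, 2.092, -0.001]
ft_force: [0.3, 0.0, 0.2]
width: 52.9
grasp_force: 0.0
z near knob [[39.58641725 10.80719565 10.20348105 15.29037263]
 [38.17945545 43.80162348 20.47896574 23.15739702]
 [40.73664408 25.73275956 22.86164998 22.86099555]]
top shaft 57 [608.25647012  23.32403482 107.40955131] [627.84558565  39.23926306 117.63252262] [617.7286176   32.05714999 114.15278979]
top knob 93 [ 592.44255324 -109.55011498   70.62525439] [616.61877132 -85.50399043  81.57430109]
shaft_end [275.8, 135.3] 0.48
slide_knob [279.8, 135.2] 0.65
thrust_washer [274.0, 138.2] 0.51
scene shaft 77 [610.46758143  25.58243291 107.11065983] [628.34666432  41.84437953 118.35274262] [619.943094    33.77074088 112.88544663]
scene knob 124 [ 594.33709718 -108.69954969   70.04401541] [617.76431081 -84.70692764  80.99282501]
shaft_end [185.2, 192.4] 0.53
shaft_end [245.3, 244.5] 0.42
slide_knob [243.6, 252.6] 0.95
slide_knob [300.5, 180.3] 0.62
thrust_washer [246.7, 251.9] 0.64
```

View pics/F.png

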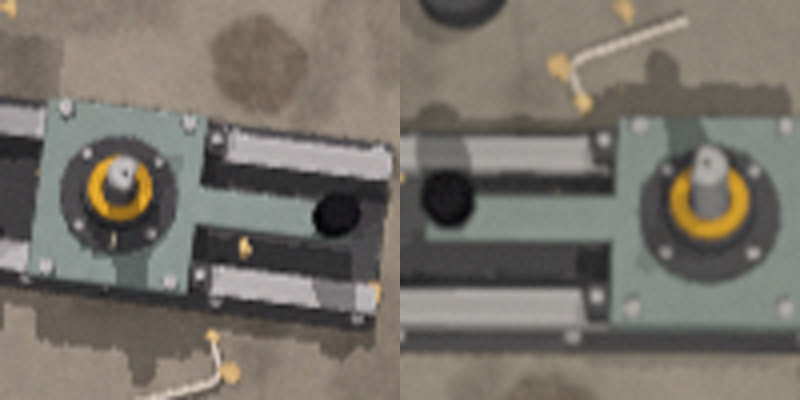

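The carriage sits against its stop blocks (top crop around (218,135)) and the pull force rose to 36 N, so it is at the service mark. The shaft is at about (618.7,32.3). Next I'll look closely at the shaft end for a first guess at the flat.

Run:
```python
from h import *
out=[]
for n,c0 in(("top",(618.0,31.3)),("scene",(619.4,33.7))):
    f=np.load(n+"1.npz");im=f["im"]
    s=0.1;N=400
    c=cams.get_calibration(n)
    jj,ii=np.meshgrid(np.arange(N),np.arange(N))
    X=np.stack([c0[0]+(N/2-ii)*s,c0[1]+(N/2-jj)*s,np.full(ii.shape,114.)],-1)
    K,R,t=map(np.array,(c["mtx"],c["R"],c["t"]))
    p=(X@R.T+t)@K.T;p=p[...,:2]/p[...,2:]
    r=cv2.remap(im,p.astype(np.float32),None,cv2.INTER_CUBIC)
    cv2.circle(r,(200,200),100,(0,255,0),1); out.append(r)
cv2.imwrite("pics/G.png",np.hstack(out)[...,::-1])
```

```text
(no output)
```

View pics/G.png

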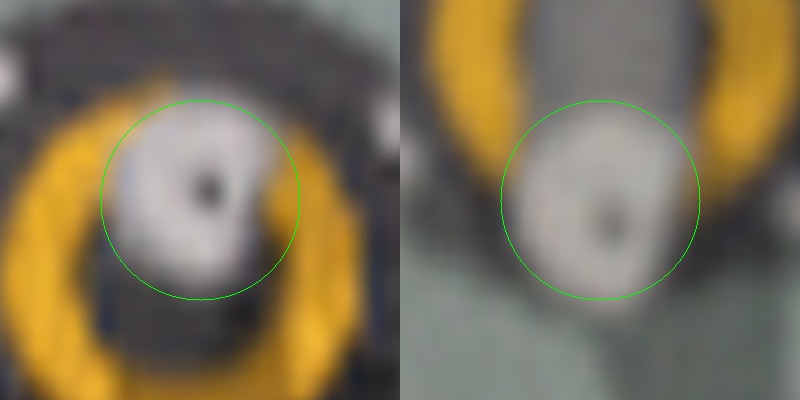

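The flat faces about 255° (world), so the spindle angle is about +81°. I'll go to the shaft with the closing line along 75°.

```bash
python3 -m creep '[0.0156,0.268,0,1.42,0.0156,0.268,0,1.42,0.0156,0.268,0,1.42,0.0156,0.268,0,1.42,0.0156,0.268,0,1.42,0.0156,0.268,0,1.42,0.0156,0.268,0,1.42,0.0156,0.268,0,1.42,0.0156,0.268,0,1.42,0.0156,0.268,0,1.42]' 0.5;  python3 -m creep '[0,0,0,0.17,0,0,0,0.17,0,0,0,0.17,0,0,0,0.17]'; python3 -c "
from h import *
o=get_obs();print(o['qpos'])"
```

```text
t: 7.07
ee_pos: [618.6, 42.7, 172.7]
orientation: [-0.651, -3.073, 0.0]
ft_force: [-0.0, -0.6, 0.5]
width: 44.0
grasp_force: 0.0
t: 7.4
ee_pos: [618.7, 41.5, 172.7]
orientation: [-0.403, -3.116, 0.0]
ft_force: [-0.6, 1.8, -0.5]
width: 43.8
grasp_force: 0.0
[ 4.77720115e-02  4.74401015e-01  1.67751336e+00 -2.15973032e-05
  9.89726216e-01 -1.26548322e+00]
```

```bash
python3 -m creep '[0.0002,-0.0077,0,0,0.0002,-0.0077,-0.03,0,0.0002,-0.0077,-0.06,0,0.0002,-0.0077,-0.08,0,0.0002,-0.0077,-0.095,0,0.0002,-0.0077,-0.095,0]'; python3 -m creep '[0,0,0,0,0,0,0,0,0,0,0,0,0,0,0,0,0,0,0,0]' 0.05
```

```text
t: 7.9
ee_pos: [616.7, 32.6, 74.4]
orientation: [-0.403, -3.11, 0.002]
ft_force: [-1.0, -0.6, 0.2]
width: 44.2
grasp_force: 0.0
t: 8.32
ee_pos: [619.8, 33.0, 78.9]
orientation: [0.402, 3.114, 0.0]
ft_force: [-0.8, -0.6, 3.3]
width: 15.8
grasp_force: 30.0
```

```bash
python3 -m creep '[0.0002,0,0,-0.12,0.0004,-0.0001,0,-0.24,0.0006,-0.0003,0,-0.36,0.0008,-0.0005,0,-0.48,0.001,-0.0007,0,-0.6,0.0011,-0.0009,0,-0.72,0.0012,-0.0011,0,-0.84,0.0013,-0.0013,0,-0.96,0.0014,-0.0015,0,-1.08,0.0015,-0.0017,0,-1.2]'; python3 -m creep '[0.0001,-0.0002,0,-0.11,0.0001,-0.0004,0,-0.222,0.0001,-0.0004,0,-0.222,0.0001,-0.0004,0,-0.222]'
```

```text
t: 9.15
ee_pos: [619.9, 30.5, 78.8]
orientation: [-2.098, -2.339, 0.003]
ft_force: [-5.9, -3.8, 8.9]
width: 15.7
grasp_force: 30.0
t: 9.48
ee_pos: [619.5, 30.2, 78.9]
orientation: [-2.338, -2.098, 0.003]
ft_force: [-6.9, -3.7, 9.4]
width: 15.8
grasp_force: 30.0
```

```bash
python3 -m creep '[0,0,0,0,0,0,0,0,0,0,0,-0.14,0,0,0,-0.14,0,0,0,-0.14]' 0.3;  python3 -m creep '[0,0,0,0,0,0,0,0,0,0,0,0,0,0,0,0]' 0.05; python3 -c "
from h import *
o=get_obs();print(o['width'],o['moment'])"; python3 -m creep '[0,0,0,0,0,0,0,0,0,0,0,0.14,0,0,0,0.28,0,0,0,0.28,0,0,0,0.28]' 0.3;  python3 -m creep '[0,0,0,0,0,0,0,0,0,0,0,0,0,0,0,0]' 0.05; python3 -c "
from h import *
o=get_obs();print(o['width'],o['moment'])"
```

```text
t: 9.9
ee_pos: [620.9, 31.1, 77.8]
orientation: [2.477, 1.932, 0.001]
ft_force: [0.1, -0.2, 0.4]
width: 26.3
grasp_force: 0.0
t: 10.23
ee_pos: [619.7, 31.5, 77.6]
orientation: [-2.477, -1.93, 0.002]
ft_force: [-3.8, 3.1, 4.0]
width: 15.6
grasp_force: 30.0
15.615669476993173 [ 0.44776937  0.73893444 -0.0440752 ]
t: 10.73
ee_pos: [621.1, 30.8, 77.7]
orientation: [2.183, 2.258, 0.001]
ft_force: [-0.7, -0.2, -1.0]
width: 26.5
grasp_force: 0.0
t: 11.07
ee_pos: [619.2, 30.6, 77.5]
orientation: [-2.186, -2.254, 0.004]
ft_force: [-5.3, -1.7, 3.1]
width: 16.2
grasp_force: 30.0
16.246289268164208 [-0.29162919  0.80946416 -0.0190232 ]
```

```bash
python3 -m creep '[0,0,0,-0.07,0,0,0,-0.135,0,0,0,-0.135,0,0,0,-0.135]'; python3 -m creep '[0,0,0,0,0,0,0,0,0,0,0.04,0,0,0,0.08,0,0,0,0.11,0,0,-0.04,0.11,0,0,-0.08,0.11,0,0,-0.12,0.11,0,0,-0.12,0.11,0]' 0.5;python3 - <<'E'
from h import *
out=[]
for n,c0 in(("top",(617.5,31.0)),("scene",(617.5,32.5))):
    im,d=look(n);np.savez(n+"2.npz",im=im,d=d)
    s=0.1;N=400
    c=cams.get_calibration(n)
    jj,ii=np.meshgrid(np.arange(N),np.arange(N))
    X=np.stack([c0[0]+(N/2-ii)*s,c0[1]+(N/2-jj)*s,np.full(ii.shape,114.)],-1)
    K,R,t=map(np.array,(c["mtx"],c["R"],c["t"]))
    p=(X@R.T+t)@K.T;p=p[...,:2]/p[...,2:]
    r=cv2.remap(im,p.astype(np.float32),None,cv2.INTER_CUBIC)
    cv2.circle(r,(200,200),100,(0,255,0),1)
    cv2.line(r,(200,200),(200+12,200+119),(255,0,0),1) if 0 else cv2.line(r,(200,200),(200-12,200+119),(255,0,0),1)
    out.append(r)
cv2.imwrite("pics/H.png",np.hstack(out)[...,::-1])
o=get_obs();print(o["ee_pos"],o["orientation"],o["qpos"])
E
```

```text
t: 11.4
ee_pos: [619.1, 30.4, 77.5]
orientation: [-2.333, -2.102, 0.005]
ft_force: [-5.7, -2.3, 4.7]
width: 16.2
grasp_force: 30.0
t: 12.15
ee_pos: [621.3, -94.8, 188.4]
orientation: [2.335, 2.097, 0.0]
ft_force: [0.3, 0.6, -0.0]
width: 43.7
grasp_force: 0.0
[620.88649176 -90.41688861 187.77833359] [2.33604949e+00 2.09991014e+00 1.05536634e-03] [-1.63695089e-01  4.65891938e-01  1.65099970e+00  2.82010109e-04
  1.02392657e+00 -5.74760813e-02]
```

View pics/H.png

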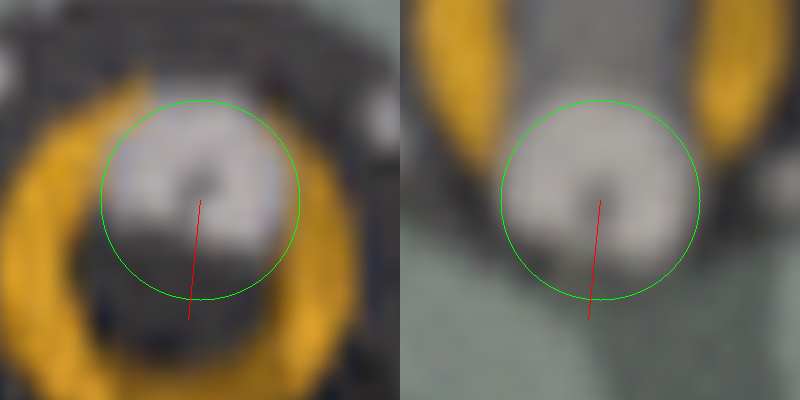

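The flat now faces front to within a few degrees. Next I'll refine the collar's angle by rendering the D-bore model against both first images.

```bash
cat > fit.py <<'E'
from h import *
from scipy.optimize import nnls
S=5
def rays(n,c0):
    f=np.load(n+"0.npz");g=cv2.cvtColor(f["im"],cv2.COLOR_RGB2GRAY).astype(float)
    u0,v0=np.round(pix(n,[*c0,28])).astype(int);h=7
    us=np.arange((u0-h)*S,(u0+h+1)*S)/S+(0.5/S-0.5);vs=np.arange((v0-h)*S,(v0+h+1)*S)/S+(0.5/S-0.5)
    c=cams.get_calibration(n);K,R,t=map(np.array,(c["mtx"],c["R"],c["t"]))
    U,V=np.meshgrid(us,vs);w=np.stack([U,V,np.ones_like(U)],-1)@np.linalg.inv(K).T@R
    o=-R.T@t
    at=lambda z:(o+w*((z-o[2])/w[...,2])[...,None])[...,:2]
    return g[v0-h:v0+h+1,u0-h:u0+h+1],at(28.),at(26.5),at(0.),at(1.5)
def D(p,c,a,r,f):
    q=p-c;n=np.array([-np.cos(a),-np.sin(a)])
    return (np.hypot(q[...,0],q[...,1])<r)&(q@n<f)
def binn(m):
    H,W=m.shape;return cv2.GaussianBlur(m.astype(float).reshape(H//S,S,W//S,S).mean((1,3)),(0,0),0.5)
for n,c0 in(("top",(455.6,-94.2)),("scene",(455.9,-92.2))):
    g,p28,p26,p0,p1=rays(n,c0);best=[]
    for a in np.radians(np.arange(-180,180,5)):
        b=(1e9,)
        for dx in np.arange(-3,3.1,1):
            for dy in np.arange(-3,3.1,1):
                c=np.array(c0)+[dx,dy]
                outer=np.hypot(*(np.moveaxis(p28-c,-1,0)))<26
                b28=D(p28,c,a,12.5,8.5);b26=D(p26,c,a,11,7);fl=b26&D(p1,c,a,11,7)
                A=np.stack([binn(x) for x in(outer&~b28,b28&~b26,b26&~fl,fl)],-1)
                wt=binn(outer)>.98
                x,r=nnls(A[wt],g[wt]);r=r/np.sqrt(wt.sum())
                if r<b[0]:b=(r,dx,dy,np.round(x))
        best.append((b,np.degrees(a)))
    best.sort(key=lambda z:z[0][0])
    for b in best[:7]:print(n,b)
E
python3 fit.py
```

```text
top ((np.float64(4.666526539725895), np.float64(1.0), np.float64(0.0), array([74., 53., 28., 78.])), np.float64(20.0))
top ((np.float64(4.705412820567001), np.float64(1.0), np.float64(0.0), array([74., 53., 29., 79.])), np.float64(25.0))
top ((np.float64(4.746711922803954), np.float64(1.0), np.float64(0.0), array([74., 54., 28., 78.])), np.float64(14.999999999999998))
top ((np.float64(4.873551020870598), np.float64(1.0), np.float64(0.0), array([74., 54., 28., 78.])), np.float64(10.0))
top ((np.float64(4.935088311649259), np.float64(1.0), np.float64(0.0), array([74., 51., 31., 79.])), np.float64(29.999999999999996))
top ((np.float64(5.112426028866236), np.float64(1.0), np.float64(0.0), array([74., 52., 29., 78.])), np.float64(5.0))
top ((np.float64(5.215680056327513), np.float64(1.0), np.float64(0.0), array([74., 50., 33., 79.])), np.float64(35.0))
scene ((np.float64(2.9411684119883996), np.float64(0.0), np.float64(0.0), array([76., 64., 50., 73.])), np.float64(14.999999999999998))
scene ((np.float64(2.9653347310442855), np.float64(0.0), np.float64(0.0), array([76., 64., 50., 72.])), np.float64(20.0))
scene ((np.float64(3.0137890326044974), np.float64(0.0), np.float64(0.0), array([76., 64., 49., 72.])), np.float64(10.0))
scene ((np.float64(3.115541400039961), np.float64(0.0), np.float64(0.0), array([76., 64., 50., 72.])), np.float64(25.0))
scene ((np.float64(3.236923739407025), np.float64(0.0), np.float64(0.0), array([76., 64., 50., 72.])), np.float64(5.0))
scene ((np.float64(3.367249791582464), np.float64(0.0), np.float64(0.0), array([76., 64., 50., 71.])), np.float64(29.999999999999996))
scene ((np.float64(3.5313122046544683), np.float64(0.0), np.float64(0.0), array([76., 64., 50., 70.])), np.float64(0.0))
```

```bash
python3 -m creep '[-0.166,-0.004,0,-1.143,-0.166,-0.004,0,-1.143,-0.166,-0.004,0,-1.143,-0.166,-0.004,0,-1.143,-0.166,-0.004,-0.07,-1.143,-0.166,-0.004,-0.07,-1.143,-0.166,-0.004,-0.07,-1.143,-0.166,-0.004,-0.07,-1.143,-0.166,-0.004,-0.07,-1.143,-0.166,-0.004,-0.07,-1.143]' 0.8; python3 -m creep '[0,0,0,0,0,0,0,0]'
```

```text
t: 13.08
ee_pos: [454.9, -91.8, 117.6]
orientation: [-3.101, -0.502, -0.0]
ft_force: [-1.0, 0.7, -0.1]
width: 70.1
grasp_force: 0.0
t: 13.25
ee_pos: [454.9, -92.4, 117.8]
orientation: [3.099, 0.515, 0.001]
ft_force: [0.1, -0.1, 0.1]
width: 70.2
grasp_force: 0.0
```

```bash
python3 -m creep '[0.0003,-0.0018,-0.03,-0.007,0.0003,-0.0018,-0.06,-0.007,0.0003,-0.0018,-0.08,-0.007,0.0003,-0.0018,-0.095,-0.007,0.0003,-0.0018,-0.107,-0.007,0.0003,-0.0018,-0.114,-0.007,0.0003,-0.0018,-0.114,-0.007,0.0003,-0.0018,-0.114,-0.007]'; python3 -m creep '[0,0,0,0,0,0,0,0,0,0,0,0,0,0,0,0,0,0,0,0]' 0.3
```

```text
t: 13.92
ee_pos: [455.1, -94.7, 3.7]
orientation: [-3.102, -0.499, 0.0]
ft_force: [0.1, -0.3, -0.2]
width: 69.8
grasp_force: 0.0
t: 14.33
ee_pos: [455.4, -94.8, 4.4]
orientation: [3.102, 0.497, 0.002]
ft_force: [-1.2, 1.3, 6.9]
width: 51.2
grasp_force: 30.0
```

```bash
python3 -m creep '[0,0,0.04,0,0,0,0.08,0,0,0,0.12,0,0,0,0.14,0,0.03,0.023,0.14,-0.11,0.06,0.046,0.14,-0.22,0.09,0.07,0.14,-0.33,0.12,0.093,0.14,-0.428,0.145,0.113,0.14,-0.428,0.162,0.126,0.14,-0.428]'; python3 -m creep '[0,0,0,0,0,0,0,0,0,0,0,0]';python3 -m creep '[0,0,0,0]'
```

```text
t: 15.17
ee_pos: [619.0, 33.3, 143.7]
orientation: [-3.137, 0.172, -0.002]
ft_force: [1.1, -1.2, -2.7]
width: 51.3
grasp_force: 30.0
t: 15.42
ee_pos: [615.6, 30.9, 143.0]
orientation: [3.137, -0.173, -0.003]
ft_force: [0.3, 0.4, -2.9]
width: 51.3
grasp_force: 30.0
t: 15.5
ee_pos: [615.6, 30.5, 143.3]
orientation: [3.136, -0.174, -0.002]
ft_force: [0.5, 0.8, -1.9]
width: 51.4
grasp_force: 30.0
```

```bash
python3 -m creep '[0.0018,0.0008,-0.01,0,0.0018,0.0008,-0.018,0,0.0018,0.0008,-0.023,0,0.0018,0.0008,-0.023,0,0.0018,0.0008,-0.023,0]'
python3 - <<'E'
from h import *
im,d=look("scene")
u,v=pix("scene",[617,31,115]).astype(int)
cv2.imwrite("pics/I.png",cv2.resize(im[v-45:v+45,u-45:u+45],(600,600),interpolation=2)[...,::-1])
print(get_obs()["ee_pos"],u,v)
E
```

```text
t: 15.92
ee_pos: [618.2, 31.8, 119.9]
orientation: [3.137, -0.173, -0.002]
ft_force: [0.1, 0.4, -2.1]
width: 51.3
grasp_force: 30.0
[618.56922823  31.85560773 120.34860626] 243 238
```

View pics/I.png

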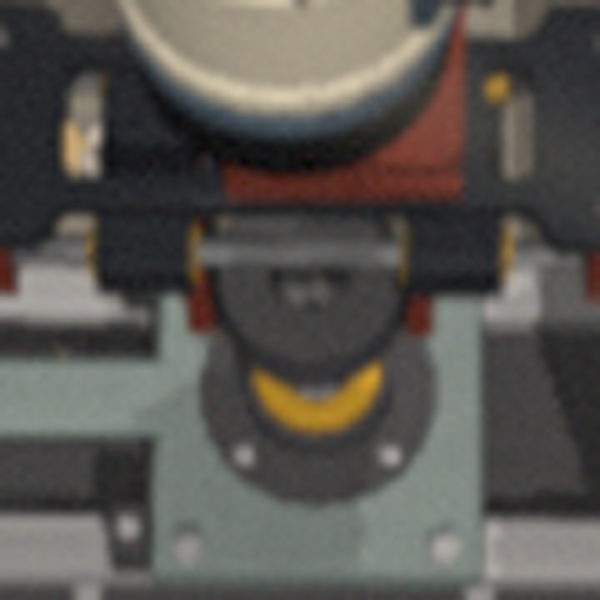

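The collar is held level over the shaft. I'll lower it slowly by feel.

```bash
python3 -m creep '[-0.0006,-0.0002,-0.003,0,-0.0006,-0.0002,-0.006,0,-0.0006,-0.0002,-0.009,0,-0.0006,-0.0002,-0.01,0,-0.0006,-0.0002,-0.01,0]'; python3 -m creep '[0,0,0,0]'
```

```text
t: 16.38
ee_pos: [617.8, 31.8, 110.2]
orientation: [3.137, -0.173, -0.001]
ft_force: [-1.2, 0.5, -2.8]
width: 51.1
grasp_force: 30.0
t: 16.47
ee_pos: [617.9, 31.8, 110.4]
orientation: [3.137, -0.173, -0.001]
ft_force: [-0.8, 0.0, -2.2]
width: 51.6
grasp_force: 30.0
```

```bash
python3 -m creep '[0,0,-0.004,0,0,0,-0.008,0,0,0,-0.012,0,0,0,-0.016,0,0,0,-0.02,0,0,0,-0.024,0,0,0,-0.028,0,0,0,-0.032,0,0,0,-0.035,0,0,0,-0.035,0]'; python3 -m creep '[0,0,0,0]'
```

```text
t: 17.3
ee_pos: [617.8, 31.8, 74.8]
orientation: [3.137, -0.173, -0.001]
ft_force: [-1.7, 0.4, -3.7]
width: 51.3
grasp_force: 30.0
t: 17.38
ee_pos: [617.8, 31.8, 75.1]
orientation: [3.137, -0.173, -0.001]
ft_force: [-2.5, 0.5, -4.1]
width: 51.3
grasp_force: 30.0
```

```bash
python3 -m creep '[0,0,-0.003,0,0,0,-0.006,0,0,0,-0.009,0,0,0,-0.011,0,0,0,-0.012,0,0,0,-0.012,0,0,0,-0.012,0]'; python3 -m creep '[0,0,-0.001,0,0,0,-0.002,0,0,0,-0.002,0]'
```

```text
t: 17.97
ee_pos: [618.1, 31.8, 64.4]
orientation: [-3.137, 0.173, -0.0]
ft_force: [-5.4, 0.2, 5.8]
width: 51.3
grasp_force: 30.0
t: 18.22
ee_pos: [618.2, 31.8, 64.3]
orientation: [3.137, -0.173, 0.0]
ft_force: [-12.4, -0.7, 23.2]
width: 51.3
grasp_force: 30.0
```

```bash
python3 -m creep '[-0.001,0,0,0,-0.0015,0,0,0,-0.0015,0,0,0,-0.0015,0,0,0,-0.0015,0,0,0]'; python3 -m creep '[0,0,0,0,0,0,0,0,0,0,0,0,0,0,0,0]'
python3 - <<'E'
from h import *
im,d=look("top");print(boxes_of("top","set_screw")[:3],pix("top",[592,34,74]))
i2,_=look("scene")
u,v=pix("top",[617,31,80]).astype(int);A=cv2.resize(im[v-35:v+35,u-35:u+35],(400,400),interpolation=2)
u,v=pix("scene",[617,31,80]).astype(int);B=cv2.resize(i2[v-35:v+35,u-35:u+35],(400,400),interpolation=2)
cv2.imwrite("pics/J.png",np.hstack([A,B])[...,::-1]);print(get_obs()["ft_force"],get_obs()["moment"])
E
```

```text
t: 18.63
ee_pos: [618.2, 31.8, 64.3]
orientation: [-3.137, 0.173, -0.005]
ft_force: [-6.8, -0.5, 17.7]
width: 51.3
grasp_force: 30.0
t: 18.97
ee_pos: [618.2, 31.8, 64.3]
orientation: [-3.137, 0.173, -0.005]
ft_force: [-6.7, 0.5, 18.4]
width: 51.1
grasp_force: 30.0
[] [273.22700337 144.33908409]
[-7.23629522  0.94325546 18.91831023] [-0.07484382  1.51136342 -0.07211174]
```

View pics/J.png

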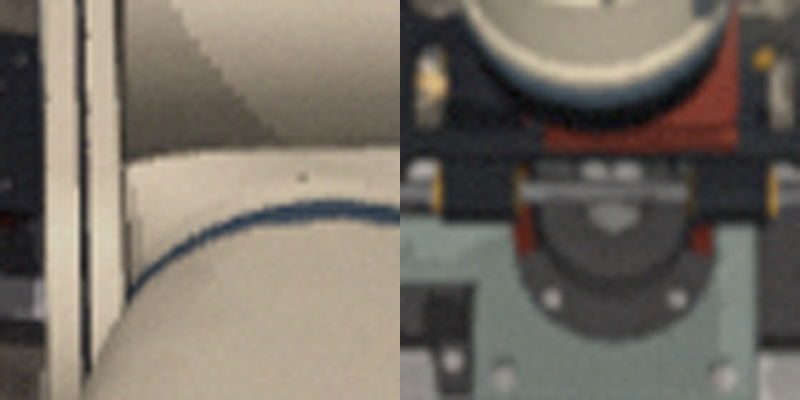

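The picture shows the collar at scene crop (612,215) seated with the shaft through it and no washer showing. It is held with about 18 N downward against the 9 N spring.

```bash
python3 -c "
from h import *
print(ticket.close_job())"
```

```text
the job is handed in; nothing more can be done
None
```

The job is handed in: the carriage is at its stop, the shaft's flat faces front to within a few degrees, and the D-bore collar is fully home, still gripped and pressed down with its set screw to the front (angle estimated from the first pictures; the arm hid the screw at the end).

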